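Index the welding turntable to its next detent and clamp it

TASK

The welding turntable has been left standing between two index positions. Push it round counter-clockwise (seen from above) by one of its upright posts until the spring roller drops fully into the very next rim notch, and leave it seated there; then swing the clamp lever round to its end stop. Push gently, by feel, and leave the things lying around it where they are.

Things in the scene. Friction and masses are not known exactly. Their poses are not given: they have to be found in the camera images.
- index_base: Grey cast base of the turntable with all it carries (disc, posts, cap, lever), bolted down. Origin on the table top, on the disc's vertical axis; z up, +x roughly away from the robot. The separate detent block stands behind the disc: farthest out 212 mm from the axis, up to 62 mm high, a 20 mm roller on its spring plunger bearing on the rim.
- disc_centre (a point): Centre of the disc's top face, 53 mm above the table top. The disc is a plain steel plate, 240 mm across, with six V notches in its darker rim, 60 degrees apart, 22 mm wide at the mouth. A stepped brown cap, 64 mm across, its top 110 mm above the table top, is fixed on its middle.
- turntable (a joint): Disc rotation, rad, counter-clockwise from above positive, limits -0.6 to 2.6; 0: a notch points along the base's +x. Starts between notches at 0.36 to 0.6. The detent block is bolted up to 0.25 rad either way off the base's +x, differently each time, so the next notch is reached somewhere from 0.8 to 1.3: feel or see it. Steady drag on the plain rim, about 3 N at a post; stays where left.
- detent_roller (a joint): Travel of the roller towards the axis, m: 0 to 0.001 on the plain rim, about 0.007 fully down in a notch. As it falls in, the disc jumps up to 0.09 rad ahead and centres itself. To push on from there takes 10 to 15 N at a post; a few mm further the roller climbs out and the position is lost. Let go while still in the notch, the disc springs back to its centre.
- post0 (a point): Centre of the top of one of six equal push posts: upright dark steel pins, 14 mm diameter, 38 mm tall, 95 mm from the disc's axis, 60 degrees apart, midway between the notches; tops 91 mm above the table top. Posts 0 to 5 follow each other counter-clockwise.
- post1 (a point): Top centre of the next post, like post0.
- post2 (a point): Top centre of the next post, like post0.
- post3 (a point): Top centre of the next post, like post0.
- post4 (a point): Top centre of the next post, like post0.
- post5 (a point): Top centre of the next post, like post0.
- clamp_lever (a joint): Rotation of the clamp lever about its vertical pivot in rad, counter-clockwise from above positive: 0 open, 1.2 at its end stop (a hard stop). It starts between 0 and 0.15, turns against a steady drag of about 3 N at the handle and stays where it is left.
- lever_grip (a point): Centre of the top of the clamp lever's handle: an upright black cylinder of 20 mm diameter and 40 mm length, its top 86 mm and its lower end 46 mm above the table top, standing on the end of a 10 mm steel arm, 85 mm from the pivot.
- lever_pivot (a point): Point on the pivot axis of the clamp lever, at the right-hand side (-y) of the base, 57 mm above the table top.
- forged_arm: Bystander: a brown forged steel arm with rounded ends, 34 x 121 x 38 mm, lying loose on the table. Origin under its middle.
- bush: Bystander: a thick brown steel bush, 38 mm diameter, 58 mm long, lying loose. Origin under its middle.
- weld_square: Bystander: a flat triangular magnet square, 85 x 85 x 17 mm, lying loose. Origin under its middle.
Mind the look-alikes: they are no part of the job. There is more than one size of the part that bears detent_roller; the job needs the smallest.

How it is judged:
By the outcome, as a careful person would: the job done as asked, in the order asked, and still so for the second after the job is handed in, with the robot touching nothing.
It also fails if it takes over 70 s, if anything falls off the work surface, if the arm or the gripper's body presses on something with over 40 N, if the wrist force passes 120 N, or if a joint passes its speed limit or range.

ROBOT

A 6-joint arm with a two-finger parallel gripper is mounted at the origin on a cart in front of the work surface, level with it; the furniture and walls round the work are solid. World frame = base frame: x ahead of the robot, y to its left, z up, the work surface at z = 0. Lengths are in m, angles in degrees, forces in N, time in s.
With the tool pointing down it reaches from about 0.325 to 0.9 m from the base axis. Payload 6.1 kg.
Tool frame: the origin (TCP) lies at the very end of the fingers, on their centre line; the grasp point (between the pads) lies 19 mm behind it (ctrl.tcp_to_grasp is the distance from the TCP to the grasp point, in m); z points along the fingers, y is the direction in which the jaws open and shut (so a half turn about z gives the same grasp; the last joint's range is limited). The gripper opens to 87 mm and grips with 3 to 60 N. Pads are 19 mm wide; open, the fingers measure 117 mm over their backs; the gripper's body (75 mm by 190 mm) begins 51 mm behind the grasp point.
Start: joints at [60.327, 12.628, 87.462, -0, 79.91, -7.225], TCP at [0.239, 0.578, 0.223] pointing down, gripper open.
Joint ranges: [-170.65, 170.65], [-52.31, 119.04], [5.05, 147.46], [-71.25, 251.25], [11.57, 151.72], [-153.62, 153.62]. Speed limits (degrees/s): [147.25, 147.25, 172.46, 180, 180, 180].

INTERFACE

Orientations are given as [roll, pitch, yaw] about the fixed x, y, z axes, in that order (R = Rz(yaw) Ry(pitch) Rx(roll)).
In Python, from bench import ctrl, snapshot, calibration, job gives the robot as it stands.
- The arm moves only by the tool move_arm, never from a script. Its argument "moves" is a list of rows, each a list of 7 numbers: the turn, a rotation vector about the tool's x, y, z in degrees, then the shift along the tool's x, y, z in mm, then the closure, from 0 (fully open) to 1 (shut). In form: [[ax, ay, az, dx, dy, dz, claw], ...]. A call has 1 to 8 rows; each row is the pose to reach, as a shift and turn from the pose commanded when the call began, along the tool's axes at that moment; what a row does not reach only later rows make up. A row lasts 1/10 s, in which the tool goes at most 50 mm and 8.59 degrees, less where a joint would pass 70% of its speed; a pose out of reach is approached as far as the arm can. A call with a gripper value outside its range is refused whole. The fingers move at their own pace and stop on an object; "force" is the grip in N (left out, the last holds). Time passes only in rows, so rows that repeat a pose let the fingers close. It gives the time, the measured TCP pose, the force and the opening at its end, in the units of the state.
- ctrl.observe(): the state, without advancing time (a new reading comes with each control period).
- snapshot(name): name is "side" or "top" or "wrist"; returns (picture, depth): 384x512x3 uint8, red, green, blue; 384x512 float32, m along the optical axis (not along the pixel's ray), 0 where there is no reading.
- calibration(name): a dict with "fx", "fy", "cx", "cy" (pixels), "rvec" (rotation vector, rad) and "tvec" (3), from world to camera coordinates, as OpenCV has them. Camera axes: x right, y down, z forward; pixel columns grow to the right and rows downward; lengths in m; the calibration is good to about 2 mm. The wrist camera is an equidistant fisheye: a pixel r from the principal point sees the ray r / f radians off the axis. A picture is of the moment at which its call begins: read the wrist's pose just before it. calibration takes no time and is no camera call; for the wrist camera it gives the pose at the moment of the call.
- job.job_done(): hands the job in, once; it reports no verdict.
The state is a dict: "t": time; "q": joint angles; "qvel": joint speeds; "effort": joint torques, N m; "tcp_pos": TCP position; "ee_rot": TCP orientation; "force": force on the tool from outside, world axes, zero at the start; "wrist_torque": the same for the moment, N m; "opening": opening from 0.0 (shut) to 1.0 (fully open).
Only numpy, scipy, OpenCV 4.12 (cv2) and the standard library are available. Lean on these libraries where they do the work, as an engineer would, in place of code of your own. Each camera call takes 0.05 s, during which the arm holds its last target.

## Working session

There is one attempt and no reset: what is moved stays moved. The work goes in short steps, Python scripts to look and compute and a tool call to move; the robot and the scene stay as the last step left them, time stands still between calls to the robot, and variables do not carry over. Pictures are saved under pics/ and viewed, and the job is handed in when it is done.

Besides the shell and the picture viewer there is one more tool, called after "Request:" by a JSON object that holds its "fn" and its "kwargs". move_arm: Moves the arm, as the interface text tells. Its arguments: {"type":"object","properties":{"moves":{"type":"array"},"force":{"type":"number"}},"required":["moves"]}

```bash
ls; mkdir -p pics; python3 - <<'E'
from bench import ctrl, snapshot, calibration
import cv2,numpy as np
print(ctrl.observe())
for n in("side","top"):
    p,d=snapshot(n); cv2.imwrite(f"pics/{n}0.png",p[:,:,::-1]); np.save(f"pics/{n}0.npy",d); c=calibration(n); print(n,c)
    np.save(f"pics/{n}0rgb.npy",p)
E
```

```text
pics
{'t': 0.0, 'q': array([ 6.03256142e+01,  1.26770403e+01,  8.75253317e+01, -1.64004838e-03,
        7.99098639e+01, -7.22420652e+00]), 'qvel': array([-0.08357204, -0.01127439, -0.0733721 , -0.04305444,  0.01584903,
        0.0083605 ]), 'effort': array([-1.47251922e-05, -4.94608247e+01, -3.87373817e+01,  6.98014023e-02,
        5.70839772e-02, -1.64699309e-04]), 'tcp_pos': array([0.23837056, 0.57708836, 0.22142181]), 'ee_rot': array([-1.79888452e+02, -1.25126124e-02,  1.57550097e+02]), 'force': array([ 0.05399989, -0.03682301, -0.66080898]), 'wrist_torque': array([ 0.02264345,  0.02993158, -0.03959586]), 'opening': 1.0034745278735577}
side {'fx': 482.5677738001564, 'fy': 482.5677738001564, 'cx': 262.28077655645893, 'cy': 191.9123680299811, 'rvec': array([ 2.13589736, -0.22087649,  0.1098186 ]), 'tvec': array([-0.50368893,  0.03283096,  1.49664914])}
top {'fx': 366.42679077365744, 'fy': 366.42679077365744, 'cx': 249.56847279884767, 'cy': 193.10303105666497, 'rvec': array([ 2.09259754, -2.13804897,  0.16612656]), 'tvec': array([-0.14985951,  0.49461379,  1.06117227])}
```

View pics/side0.png

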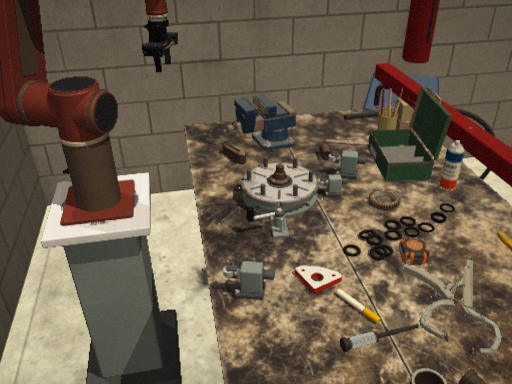

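View pics/top0.png

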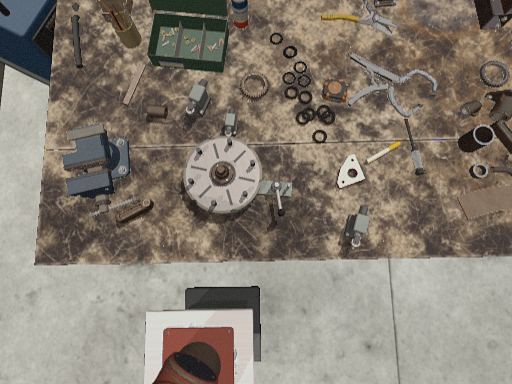

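```bash
cat > h.py <<'E'
import numpy as np,cv2
from bench import ctrl,snapshot,calibration
def w2p(c,P):
    q,_=cv2.projectPoints(np.atleast_2d(np.array(P,float)),c["rvec"],c["tvec"],np.array([[c["fx"],0,c["cx"]],[0,c["fy"],c["cy"]],[0,0,1.]]),None); return q[:,0]
def onz(c,u,v,z):
    R=cv2.Rodrigues(c["rvec"])[0]; o=-R.T@c["tvec"]; d=R.T@np.array([(u-c["cx"])/c["fx"],(v-c["cy"])/c["fy"],1]); return o+d*(z-o[2])/d[2]
def cloud(c,d):
    v,u=np.mgrid[:384,:512]; X=np.stack([(u-c["cx"])/c["fx"]*d,(v-c["cy"])/c["fy"]*d,d],-1)
    R=cv2.Rodrigues(c["rvec"])[0]; return (X-c["tvec"])@R
E
python3 - <<'E'
from h import *
p=cv2.imread("pics/top0.png"); cr=p[95:235,150:310]; cv2.imwrite("pics/topcrop.png",cv2.resize(cr,None,fx=4.5,fy=4.2,interpolation=2))
p=cv2.imread("pics/side0.png"); cr=p[140:240,220:370]; cv2.imwrite("pics/sidecrop.png",cv2.resize(cr,None,fx=5,fy=5,interpolation=2))
c=calibration("top"); W=cloud(c,np.load("pics/top0.npy"))
for u,v in [(222,175),(222,168),(210,180),(231,115),(197,90),(359,215),(278,185),(281,212),(300,230)]: print(u,v,W[v,u].round(3))
m=(abs(W[...,2]-.053)<.004); 
v,u=np.nonzero(m); s=(u>175)&(u<270)&(v>130)&(v<220); print(s.sum(),W[v[s],u[s]].mean(0), W[v[s],u[s]].min(0),W[v[s],u[s]].max(0))
E
```

```text
222 175 [ 0.539 -0.082  0.086]
222 168 [ 0.554 -0.084  0.108]
210 180 [ 0.532 -0.042  0.053]
231 115 [ 0.735 -0.108  0.06 ]
197 90 [ 0.81  -0.006  0.083]
359 215 [ 0.413 -0.472  0.083]
278 185 [ 0.51  -0.246  0.061]
281 212 [ 0.426 -0.25   0.085]
300 230 [ 0.381 -0.312 -0.001]
3975 [ 0.54879238 -0.07933597  0.05265709] [ 0.43140386 -0.19684593  0.04900086] [0.68545911 0.0406308  0.05699695]
```

View pics/topcrop.png

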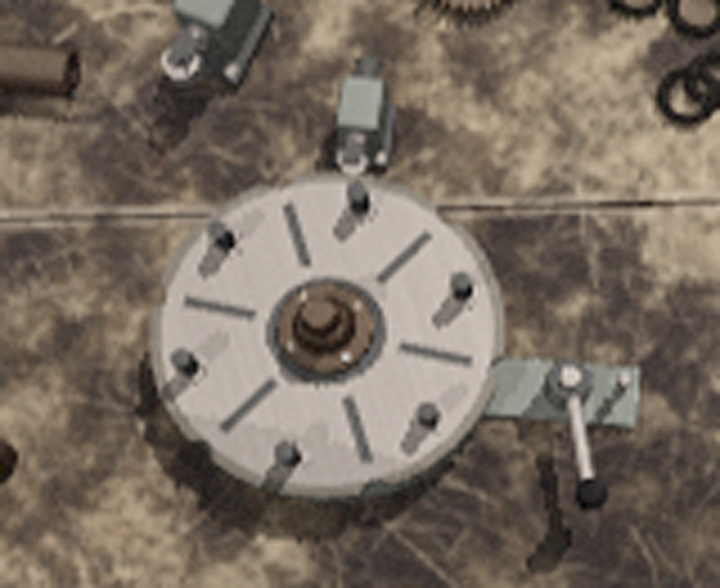

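View pics/sidecrop.png

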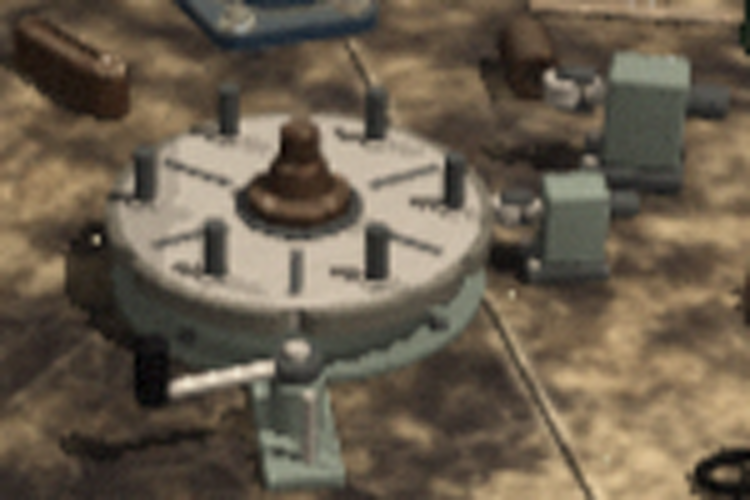

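```bash
python3 - <<'E'
from h import *
from scipy.optimize import least_squares
c=calibration("top")
px=[(358,188),(222,230),(183,353),(289,445),(431,407),(462,280)]
P=np.array([onz(c,150+u/4.5,95+v/4.2,.091)[:2] for u,v in px])
print(P.round(4))
def f(x): 
    a=x[2]+np.arange(6)*np.pi/3
    return (P-x[:2]-.095*np.c_[np.cos(a),np.sin(a)]).ravel()
r=least_squares(f,[.55,-.08,0]);print(r.x,np.rad2deg(r.x[2]),(r.fun*1000).round(1))
W=cloud(c,np.load("pics/top0.npy"))
m=abs(W[...,2]-.11)<.004; m[:130]=0;m[230:]=0;m[:,:170]=0;m[:,270:]=0
print("cap",m.sum(),W[m].mean(0))
m=(abs(W[...,2]-.091)<.003);m[:130]=0;m[230:]=0;m[:,:170]=0;m[:,270:]=0
v,u=np.nonzero(m)
for a,b in zip(v,u): print(b,a,W[a,b].round(3))
print("pivot",onz(c,150+570/4.5,95+375/4.2,.066),"grip",onz(c,150+591/4.5,95+489/4.2,.086))
m=(abs(W[...,2]-.086)<.004);m[:200]=0;m[230:]=0;m[:,:270]=0;m[:,300:]=0
print("grip",m.sum(),W[m].mean(0))
print("det roller",onz(c,150+352/4.5,95+160/4.2,.05),onz(c,150+362/4.5,95+100/4.2,.06),onz(c,150+368/4.5,95+60/4.2,.05))
E
```

```text
[[ 0.6445 -0.1053]
 [ 0.6161 -0.0156]
 [ 0.5282  0.0092]
 [ 0.4619 -0.0595]
 [ 0.4862 -0.1507]
 [ 0.5757 -0.1724]]
[ 0.55210325 -0.08238152 -0.25204436] -14.441078328301023 [ 0.4  0.7 -2.5 -1.1  1.5  0.1  1.8 -0.8  0.6 -0.5 -1.9  1.5]
cap 50 [ 0.55017172 -0.07922446  0.10949763]
228 139 [ 0.647 -0.101  0.091]
229 139 [ 0.648 -0.104  0.089]
230 139 [ 0.647 -0.107  0.091]
227 140 [ 0.643 -0.098  0.093]
228 140 [ 0.644 -0.101  0.089]
230 140 [ 0.644 -0.107  0.09 ]
227 141 [ 0.641 -0.098  0.09 ]
228 141 [ 0.641 -0.101  0.092]
229 141 [ 0.641 -0.104  0.091]
230 141 [ 0.641 -0.107  0.091]
231 141 [ 0.641 -0.109  0.09 ]
227 142 [ 0.637 -0.098  0.092]
228 142 [ 0.638 -0.101  0.091]
229 142 [ 0.638 -0.104  0.09 ]
230 142 [ 0.637 -0.107  0.091]
229 143 [ 0.635 -0.103  0.088]
197 148 [ 0.622 -0.008  0.09 ]
198 148 [ 0.621 -0.012  0.092]
196 149 [ 0.618 -0.006  0.092]
197 149 [ 0.618 -0.009  0.092]
198 149 [ 0.619 -0.011  0.089]
199 149 [ 0.618 -0.015  0.092]
200 149 [ 0.618 -0.018  0.091]
196 150 [ 0.616 -0.005  0.089]
197 150 [ 0.616 -0.009  0.091]
198 150 [ 0.616 -0.012  0.091]
199 150 [ 0.61
[... 1916 characters left out ...]
  0.089]
213 201 [ 0.462 -0.056  0.092]
214 201 [ 0.462 -0.059  0.092]
211 202 [ 0.459 -0.051  0.094]
212 202 [ 0.459 -0.053  0.088]
213 202 [ 0.459 -0.056  0.092]
214 202 [ 0.459 -0.059  0.089]
215 202 [ 0.459 -0.062  0.09 ]
211 203 [ 0.456 -0.05   0.09 ]
212 203 [ 0.456 -0.053  0.09 ]
213 203 [ 0.456 -0.056  0.091]
214 203 [ 0.456 -0.058  0.088]
212 204 [ 0.453 -0.053  0.09 ]
213 204 [ 0.453 -0.056  0.09 ]
214 204 [ 0.453 -0.059  0.09 ]
pivot [ 0.51161112 -0.24159028  0.066     ] grip [ 0.42791626 -0.2512848   0.086     ]
grip 37 [ 0.42712152 -0.25090486  0.08494689]
det roller [ 0.68004396 -0.09823971  0.05      ] [ 0.72242844 -0.10630757  0.06      ] [ 0.75778552 -0.11005104  0.05      ]
```

Request:
{"fn": "move_arm", "kwargs": {"moves": [[0,0,8.5,-34,-36,0,1],[0,0,17,-68,-72,0,1],[0,0,25.5,-102,-108,0,1],[0,0,34,-136,-144,0,1],[0,0,42.5,-170,-180,0,1],[0,0,51,-204,-216,0,1],[0,0,59.5,-238,-252,0,1],[0,0,67.5,-272,-288,0,1]], "force": 10}}

```text
t: 0.9
tcp_pos: [0.3801, 0.2057, 0.2223]
ee_rot: [180.0, -0.0, 89.7]
force: [0.7, 0.1, 0.9]
opening: 0.356
```

Request:
{"fn": "move_arm", "kwargs": {"moves": [[0,0,0,-40,15,0,1],[0,0,0,-80,30,0,1],[0,0,0,-120,45,0,1],[0,0,0,-160,60,0,1],[0,0,0,-200,75,10,1],[0,0,0,-210,78,30,1],[0,0,0,-210,78,60,1],[0,0,0,-210,78,60,1]]}}

```text
t: 1.7
tcp_pos: [0.455, -0.0024, 0.1583]
ee_rot: [-179.5, -0.1, 90.0]
force: [-1.9, 0.2, -0.9]
opening: 0.006
```

```bash
python3 - <<'E'
from h import *
print(ctrl.observe())
p,d=snapshot("top"); cr=p[95:235,150:310,::-1]; cv2.imwrite("pics/t1.png",cv2.resize(cr,None,fx=4.5,fy=4.2,interpolation=2))
p,d=snapshot("wrist"); cv2.imwrite("pics/w1.png",p[:,:,::-1])
E
```

```text
{'t': 1.7, 'q': array([-1.02535238e+01, -7.54569748e+00,  1.15442467e+02,  2.16612503e-03,
        7.25874293e+01, -1.02171102e+01]), 'qvel': array([ 1.39224035, -2.34032038, -3.1844903 ,  0.07477375,  3.49729814,
        0.06080357]), 'effort': array([-7.27376584e-01, -3.13635850e+01, -3.89896309e+01,  1.82854274e-02,
       -8.52434915e-01, -1.39769423e-02]), 'tcp_pos': array([ 0.45498554, -0.00241549,  0.15831167]), 'ee_rot': array([-1.79523844e+02, -8.79142185e-02,  8.99625641e+01]), 'force': array([-1.90871505,  0.18400632, -0.94762388]), 'wrist_torque': array([-0.13989722,  0.04010206,  0.00769507]), 'opening': 0.00581812739423076}
```

View pics/t1.png

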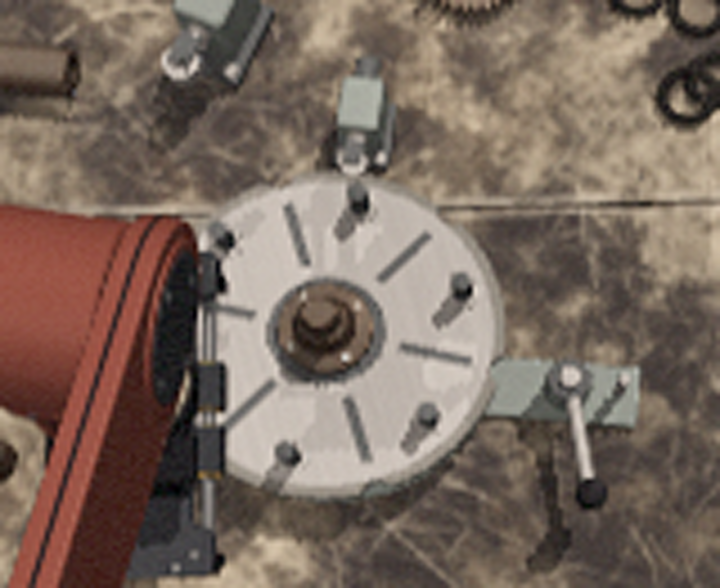

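View pics/w1.png

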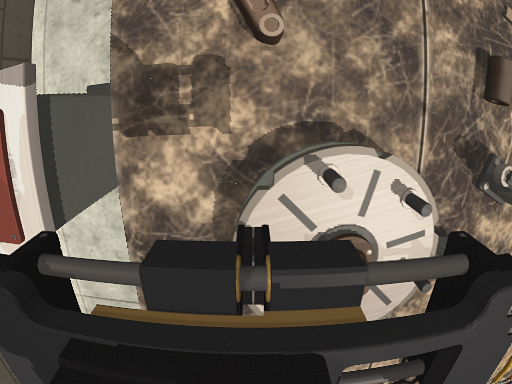

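Request:
{"fn": "move_arm", "kwargs": {"moves": [[0,0,0,0,0,30,1],[0,0,0,0,0,60,1],[0,0,0,0,0,85,1],[0,0,0,0,0,97,1],[0,0,0,0,0,97,1],[0,0,0,0,0,97,1]]}}

```text
t: 2.4
tcp_pos: [0.4595, -0.0023, 0.0671]
ee_rot: [179.9, 0.0, 90.1]
force: [0.7, 0.7, -0.0]
opening: 0.005
```

Request:
{"fn": "move_arm", "kwargs": {"moves": [[0,0,0,-10,-1,0,1],[0,0,0,-20,-1,0,1],[0,0,0,-28,-1,0,1],[0,0,0,-31,-1,0,1],[0,0,0,-34,-1,0,1],[0,0,0,-37,-1,0,1],[0,0,0,-40,-1,0,1],[0,0,0,-43,-1,0,1]]}}

```text
t: 3.2
tcp_pos: [0.4568, -0.0448, 0.0652]
ee_rot: [-179.9, -0.1, 90.1]
force: [-1.1, 4.8, -0.3]
opening: 0.005
```

Request:
{"fn": "move_arm", "kwargs": {"moves": [[0,0,0,-4,0,0,1],[0,0,0,-8,0,0,1],[0,0,0,-12,0,0,1],[0,0,0,-16,0,0,1],[0,0,0,-20,0,0,1],[0,0,0,-23,0,0,1],[0,0,0,-26,0,0,1],[0,0,0,-28,0,0,1]]}}

```text
t: 4.0
tcp_pos: [0.4571, -0.0735, 0.0652]
ee_rot: [-180.0, -0.0, 90.1]
force: [-0.6, 3.2, -1.7]
opening: 0.006
```

```bash
cat > look.py <<'E'
from h import *
import sys
s=ctrl.observe(); print(s["t"],s["tcp_pos"].round(4),s["force"].round(1))
for n,a in (("top",(95,235,150,310)),("side",(140,240,220,370))):
    p,d=snapshot(n); cr=p[a[0]:a[1],a[2]:a[3],::-1]; cv2.imwrite(f"pics/{n}_{sys.argv[1]}.png",cv2.resize(cr,None,fx=4.5,fy=4.2,interpolation=2)); np.save(f"pics/{n}_{sys.argv[1]}.npy",d)
    if n=="top":
        W=cloud(calibration(n),d)
        P=W[abs(W[...,2]-.091)<.003]; X=P[:,:2]-[.5502,-.0796]; r=np.hypot(*X.T)
        X=X[abs(r-.095)<.008]; a=np.arctan2(X[:,1],X[:,0]); 
        ad=np.rad2deg(a)
        for k in range(-180,180,20):
            m=(ad>=k)&(ad<k+20)
            if m.any(): print(k,m.sum(),ad[m].mean().round(1))
        print("mean mod60",np.rad2deg(np.angle(np.exp(6j*a).mean())/6),"mag",abs(np.exp(6j*a).mean()))
E
python3 look.py a
```

```text
4.0 [ 0.4571 -0.0735  0.0652] [-0.6  3.2 -1.7]
-120 13 -112.8
-60 16 -53.5
0 16 7.2
mean mod60 6.955015399327659 mag 0.9748180294347595
```

View pics/top_a.png

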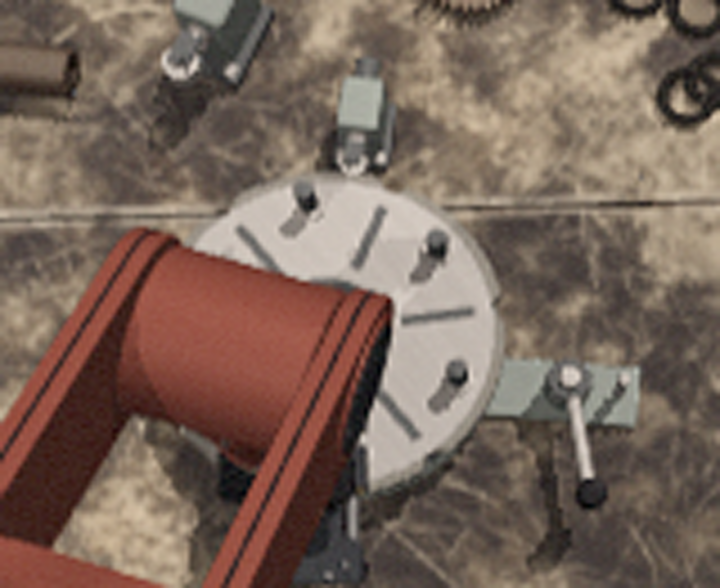

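View pics/side_a.png

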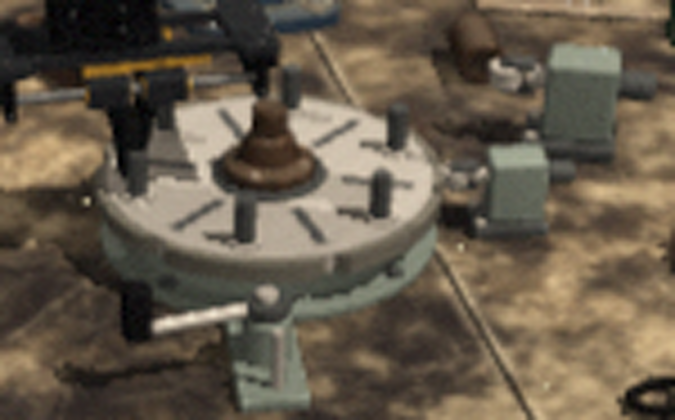

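Request:
{"fn": "move_arm", "kwargs": {"moves": [[0,0,0,-2,0,0,1],[0,0,0,-4,0,0,1],[0,0,0,-6,0,0,1],[0,0,0,-8,0,0,1],[0,0,0,-10,0,0,1]]}}

```text
t: 4.6
tcp_pos: [0.4584, -0.0834, 0.0658]
ee_rot: [179.9, -0.0, 90.1]
force: [5.3, 5.9, -3.1]
opening: 0.009
```

Request:
{"fn": "move_arm", "kwargs": {"moves": [[0,0,0,-1,0,0,1],[0,0,0,-2,0,0,1]]}}

```text
t: 4.8
tcp_pos: [0.4587, -0.0854, 0.0659]
ee_rot: [179.8, -0.0, 90.0]
force: [5.5, 4.2, -4.1]
opening: 0.003
```

Request:
{"fn": "move_arm", "kwargs": {"moves": [[0,0,0,-1,0,0,1],[0,0,0,-2,0,0,1]]}}

```text
t: 5.0
tcp_pos: [0.459, -0.0871, 0.0659]
ee_rot: [179.8, -0.0, 90.0]
force: [8.1, 6.6, -4.4]
opening: 0.006
```

```bash
python3 look.py b
```

```text
5.0 [ 0.459  -0.0871  0.0659] [ 8.1  6.6 -4.4]
-120 16 -104.5
-60 16 -44.3
0 15 15.7
mean mod60 15.649899425530991 mag 0.9724469141761343
```

Request:
{"fn": "move_arm", "kwargs": {"moves": [[0,0,0,0,1.5,0,1],[0,0,0,0,3,0,1]]}}

```text
t: 5.3
tcp_pos: [0.4604, -0.0878, 0.0657]
ee_rot: [-180.0, 0.1, 90.1]
force: [0.2, 0.2, 0.1]
opening: 0.007
```

```bash
python3 look.py c
```

```text
5.3 [ 0.4604 -0.0878  0.0657] [0.2 0.2 0.1]
-120 16 -103.9
-60 16 -43.4
0 11 16.5
120 4 136.3
mean mod60 16.40479164737902 mag 0.9768977197094324
```

View pics/side_c.png

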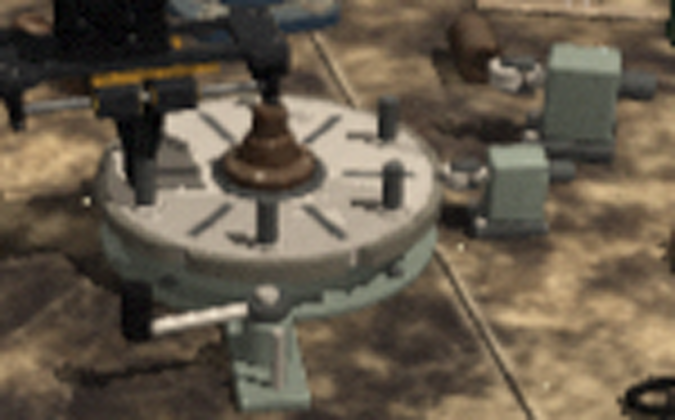

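View pics/top_c.png

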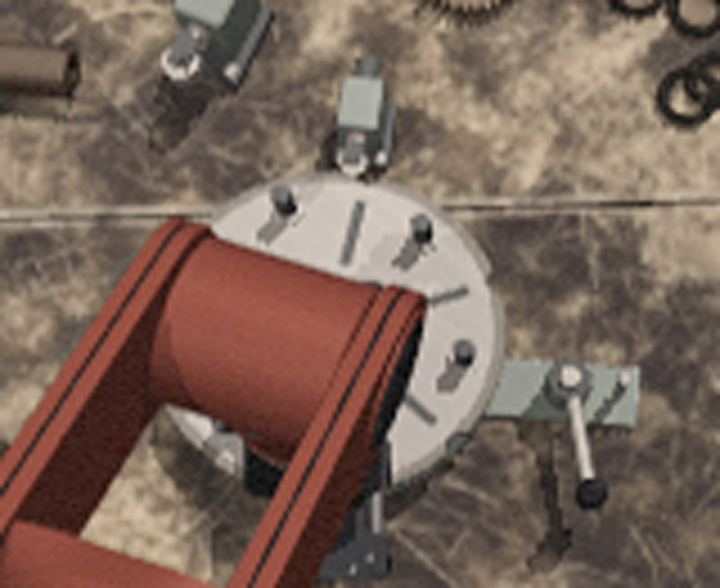

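Request:
{"fn": "move_arm", "kwargs": {"moves": [[0,0,0,-1,0.4,0,1],[0,0,0,-1,0.4,0,1]]}}

```text
t: 5.6
tcp_pos: [0.4608, -0.0887, 0.0657]
ee_rot: [180.0, 0.0, 90.1]
force: [0.9, 0.4, 1.1]
opening: 0.006
```

Request:
{"fn": "move_arm", "kwargs": {"moves": [[0,0,0,-1,0.4,0,1],[0,0,0,-1,0.4,0,1]]}}

```text
t: 5.8
tcp_pos: [0.4612, -0.0897, 0.0656]
ee_rot: [180.0, 0.0, 90.0]
force: [0.3, 0.5, -0.1]
opening: 0.007
```

```bash
python3 look.py d
```

```text
5.8 [ 0.4612 -0.0897  0.0656] [ 0.3  0.5 -0.1]
-120 15 -103.0
-100 2 -99.0
-60 12 -42.9
-40 1 -38.6
0 11 17.5
20 2 21.3
120 7 137.0
140 2 140.5
mean mod60 17.660484726792326 mag 0.976503575129426
```

Request:
{"fn": "move_arm", "kwargs": {"moves": [[0,0,0,-1,0.4,0,1],[0,0,0,-1,0.4,0,1]]}}

```text
t: 6.1
tcp_pos: [0.4616, -0.0905, 0.0655]
ee_rot: [180.0, 0.0, 90.0]
force: [-0.4, -0.2, 0.6]
opening: 0.009
```

```bash
python3 look.py e; python3 - <<'E'
from h import *
p,_=snapshot("side"); cv2.imwrite("pics/det_e.png",cv2.resize(p[165:210,290:350,::-1],None,fx=12,fy=12,interpolation=2))
p,_=snapshot("top"); cv2.imwrite("pics/dett_e.png",cv2.resize(p[115:160,210:260,::-1],None,fx=12,fy=12,interpolation=2))
E
```

```text
6.1 [ 0.4616 -0.0905  0.0655] [-0.4 -0.2  0.6]
-120 3 -100.7
-100 10 -97.0
-60 1 -40.2
-40 11 -37.4
0 4 19.1
20 12 22.9
120 4 138.5
140 8 142.0
mean mod60 21.846936397158505 mag 0.9761488760740157
```

View pics/det_e.png

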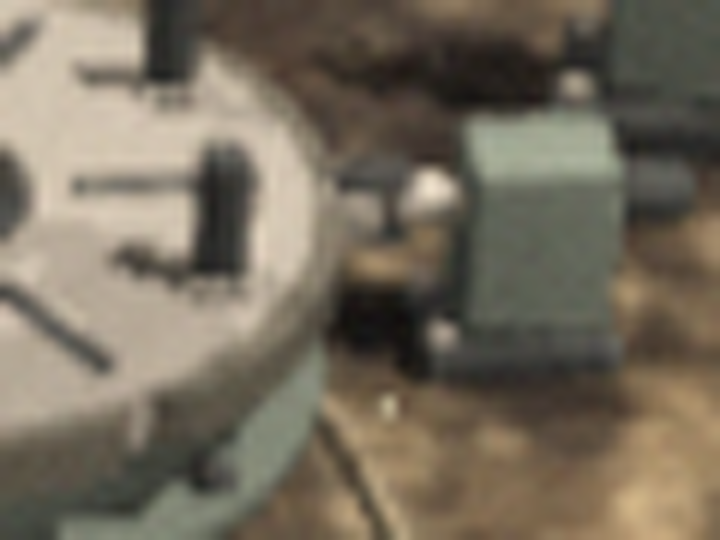

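View pics/dett_e.png

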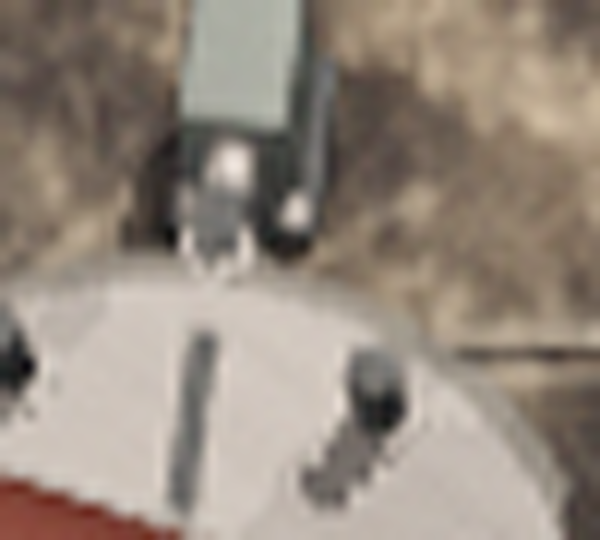

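Request:
{"fn": "move_arm", "kwargs": {"moves": [[0,0,0,4,0,0,1],[0,0,0,10,0,0,1],[0,0,0,18,0,0,1],[0,0,0,25,0,-20,1],[0,0,0,25,0,-60,1],[0,0,0,25,0,-100,1],[0,0,0,25,0,-100,1]]}}

```text
t: 7.0
tcp_pos: [0.4654, -0.0657, 0.1717]
ee_rot: [179.4, 0.2, 90.1]
force: [0.6, -0.2, 0.5]
opening: 0.006
```

```bash
python3 look.py f
```

```text
7.0 [ 0.4654 -0.0657  0.1717] [ 0.6 -0.2  0.5]
-180 4 -161.6
-160 10 -157.7
-120 2 -101.2
-100 11 -97.4
-60 2 -40.8
-40 9 -37.0
0 3 19.4
20 8 22.5
mean mod60 21.789280015237676 mag 0.9747466149097449
```

View pics/top_f.png

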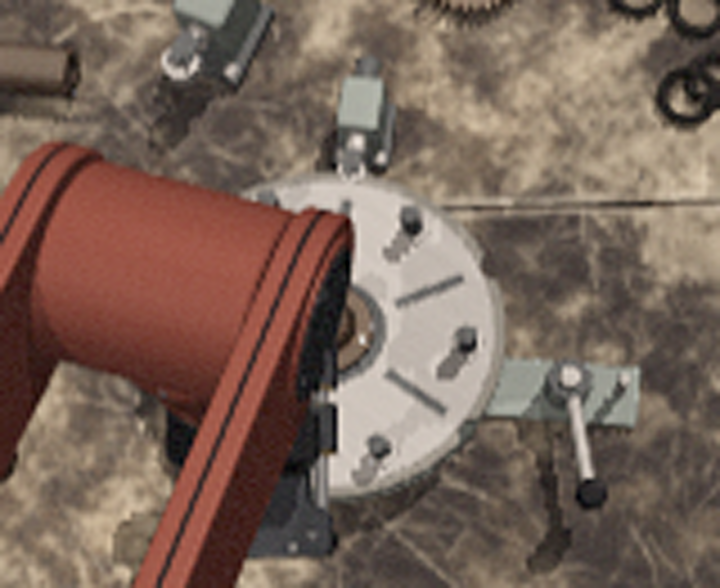

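Request:
{"fn": "move_arm", "kwargs": {"moves": [[0,0,-2,-30,-9,0,1],[0,0,-4,-65,-18,0,1],[0,0,-6,-100,-28,0,1],[0,0,-6,-130,-38,0,1],[0,0,-6,-151,-44,0,1],[0,0,-6,-151,-44,30,1],[0,0,-6,-151,-44,60,1],[0,0,-6,-151,-44,60,1]]}}

```text
t: 7.9
tcp_pos: [0.4136, -0.2134, 0.0999]
ee_rot: [-179.5, -0.4, 96.0]
force: [-0.2, 0.5, -0.4]
opening: 0.003
```

```bash
python3 look.py g
```

```text
7.9 [ 0.4136 -0.2134  0.0999] [-0.2  0.5 -0.4]
-60 2 -40.4
-40 12 -37.6
0 3 18.9
20 11 23.0
60 3 79.0
80 13 82.8
120 6 138.9
140 11 142.6
mean mod60 21.8481150075312 mag 0.9767594935052242
```

View pics/top_g.png

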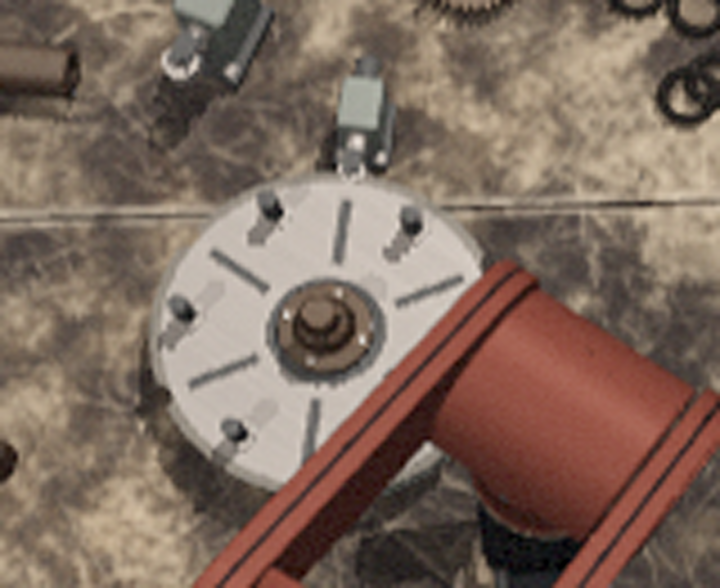

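View pics/side_g.png

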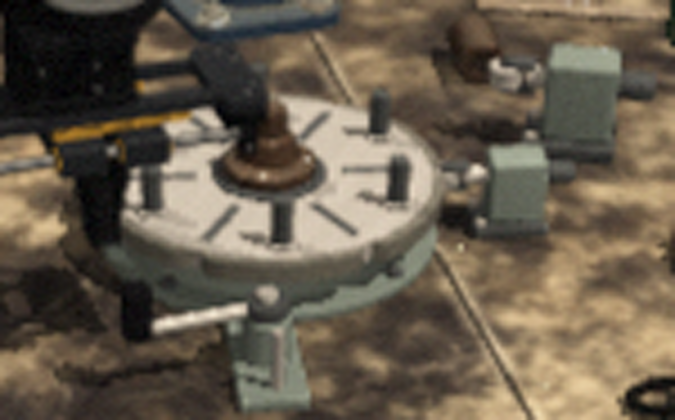

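Request:
{"fn": "move_arm", "kwargs": {"moves": [[0,0,0,0,0,25,1],[0,0,0,0,0,43,1],[0,0,0,0,0,43,1],[0,0,0,0,0,43,1]]}}

```text
t: 8.4
tcp_pos: [0.4184, -0.2166, 0.0638]
ee_rot: [180.0, 0.0, 96.1]
force: [1.2, -0.2, 0.5]
opening: 0.008
```

```bash
cat > arc.py <<'E'
import numpy as np,sys
piv=np.array([.5116,-.2416])
def row(x,y,yaw,phis,s=.0195,rho=.086):
    Y=np.deg2rad(yaw)
    for p in phis:
        a=np.deg2rad(p);u=np.array([np.cos(a),np.sin(a)]);t=np.array([-u[1],u[0]])
        P=piv+rho*u-s*t; d=P-[x,y]
        print(p,P.round(4),"az",round(yaw-(p-90),1),"dx",round(1000*(d@[np.cos(Y),np.sin(Y)]),1),"dy",round(1000*(d@[np.sin(Y),-np.cos(Y)]),1))
row(*[float(v) for v in sys.argv[1:4]],[float(v) for v in sys.argv[4:]])
E
python3 arc.py .4184 -.2166 96.1 186 189 192 196 200 204 208 212 216
```

```text
186.0 [ 0.424  -0.2312] az 0.1 dx -15.1 dy 4.0
189.0 [ 0.4236 -0.2358] az -2.9 dx -19.6 dy 3.1
192.0 [ 0.4234 -0.2404] az -5.9 dx -24.2 dy 2.5
196.0 [ 0.4236 -0.2466] az -9.9 dx -30.3 dy 1.9
200.0 [ 0.4241 -0.2527] az -13.9 dx -36.5 dy 1.8
204.0 [ 0.4251 -0.2588] az -17.9 dx -42.6 dy 2.2
208.0 [ 0.4265 -0.2648] az -21.9 dx -48.7 dy 2.9
212.0 [ 0.4283 -0.2706] az -25.9 dx -54.8 dy 4.1
216.0 [ 0.4306 -0.2764] az -29.9 dx -60.7 dy 5.7
```

Request:
{"fn": "move_arm", "kwargs": {"moves": [[0,0,0,-8,3,0,1],[0,0,0,-14,4,0,1],[0,0,-3,-20,3,0,1],[0,0,-6,-24,2.5,0,1],[0,0,-10,-30,2,0,1],[0,0,-14,-36.5,2,0,1],[0,0,-18,-42.5,2,0,1]]}}

```text
t: 9.1
tcp_pos: [0.4254, -0.2589, 0.0637]
ee_rot: [179.9, 0.0, 114.2]
force: [2.1, 4.0, 1.9]
opening: 0.002
```

```bash
python3 - <<'E'
from h import *
p,_=snapshot("side"); cv2.imwrite("pics/s_h.png",cv2.resize(p[150:250,190:310,::-1],None,fx=6,fy=6,interpolation=2))
E
python3 arc.py .4251 -.2585 114 204 208 212 216 220 224 228 232 236 240
```

```text
204.0 [ 0.4251 -0.2588] az 0.0 dx -0.2 dy -0.1
208.0 [ 0.4265 -0.2648] az -4.0 dx -6.3 dy -1.3
212.0 [ 0.4283 -0.2706] az -8.0 dx -12.4 dy -2.0
216.0 [ 0.4306 -0.2764] az -12.0 dx -18.6 dy -2.3
220.0 [ 0.4332 -0.2819] az -16.0 dx -24.7 dy -2.1
224.0 [ 0.4362 -0.2873] az -20.0 dx -30.8 dy -1.6
228.0 [ 0.4396 -0.2925] az -24.0 dx -36.9 dy -0.6
232.0 [ 0.4433 -0.2974] az -28.0 dx -42.9 dy 0.8
236.0 [ 0.4473 -0.302 ] az -32.0 dx -48.8 dy 2.6
240.0 [ 0.4517 -0.3063] az -36.0 dx -54.5 dy 4.9
```

View pics/s_h.png

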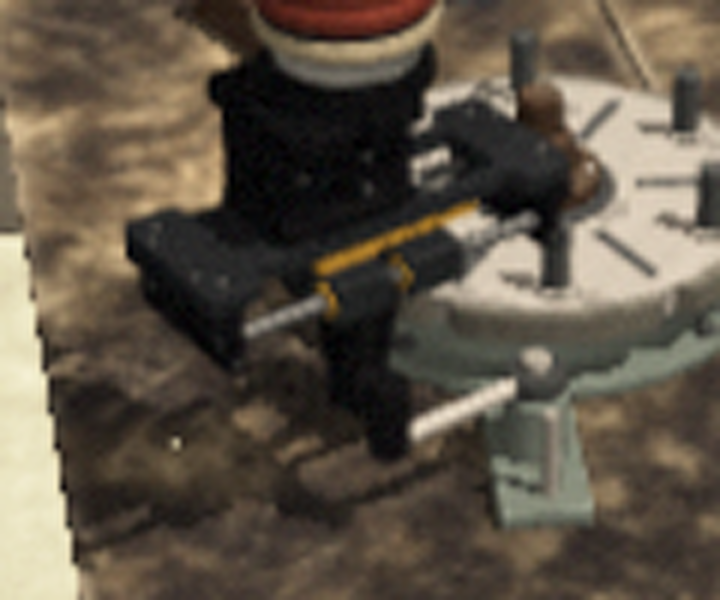

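Request:
{"fn": "move_arm", "kwargs": {"moves": [[0,0,-4,-6.5,-1.3,0,1],[0,0,-8,-12.5,-2,0,1],[0,0,-12,-18.5,-2.3,0,1],[0,0,-16,-25,-2,0,1],[0,0,-20,-31,-1.5,0,1],[0,0,-24,-37,-0.5,0,1],[0,0,-28,-43,1,0,1]]}}

```text
t: 9.85
tcp_pos: [0.4426, -0.2973, 0.063]
ee_rot: [180.0, -0.1, 142.1]
force: [-1.0, 3.3, 1.2]
opening: 0.006
```

```bash
python3 - <<'E'
from h import *
p,_=snapshot("side"); cv2.imwrite("pics/s_i.png",cv2.resize(p[150:250,190:310,::-1],None,fx=6,fy=6,interpolation=2))
print(ctrl.observe()["wrist_torque"])
E
python3 arc.py .4433 -.2974 142 232 236 240 243 246 248 250 252 254 256
```

```text
[0.24835404 0.06058107 0.02448519]
232.0 [ 0.4433 -0.2974] az 0.0 dx 0.0 dy 0.0
236.0 [ 0.4473 -0.302 ] az -4.0 dx -6.0 dy -1.1
240.0 [ 0.4517 -0.3063] az -8.0 dx -12.1 dy -1.9
243.0 [ 0.4552 -0.3094] az -11.0 dx -16.7 dy -2.1
246.0 [ 0.4588 -0.3122] az -14.0 dx -21.4 dy -2.1
248.0 [ 0.4613 -0.314 ] az -16.0 dx -24.4 dy -2.0
250.0 [ 0.4639 -0.3157] az -18.0 dx -27.5 dy -1.8
252.0 [ 0.4665 -0.3174] az -20.0 dx -30.6 dy -1.5
254.0 [ 0.4692 -0.3189] az -22.0 dx -33.6 dy -1.0
256.0 [ 0.4719 -0.3203] az -24.0 dx -36.6 dy -0.5
```

View pics/s_i.png

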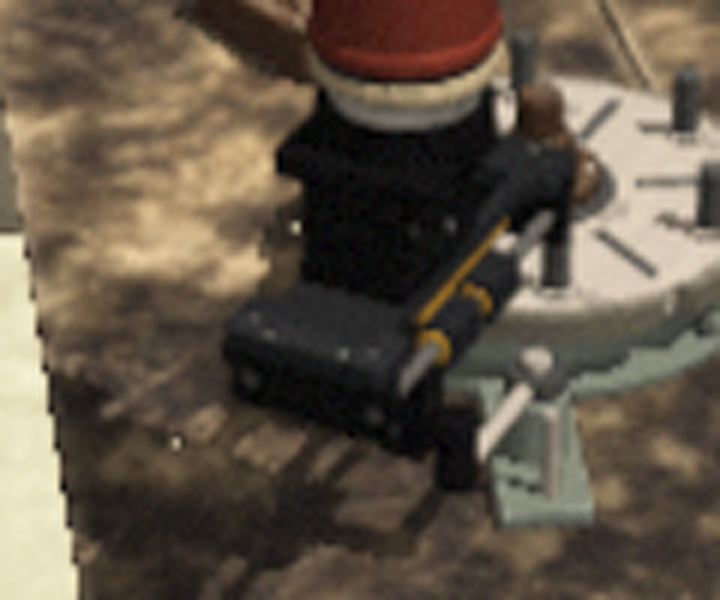

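Request:
{"fn": "move_arm", "kwargs": {"moves": [[0,0,-4,-6,-1,0,1],[0,0,-8,-12,-2,0,1],[0,0,-11,-16.5,-2,0,1],[0,0,-14,-21.5,-2,0,1]]}}

```text
t: 10.3
tcp_pos: [0.4578, -0.3123, 0.0628]
ee_rot: [-180.0, -0.1, 156.0]
force: [-2.7, 2.1, 0.7]
opening: 0.006
```

Request:
{"fn": "move_arm", "kwargs": {"moves": [[0,0,-2,-3,-0.4,0,1],[0,0,-2,-3,-0.4,0,1]]}}

```text
t: 10.5
tcp_pos: [0.4608, -0.3143, 0.0628]
ee_rot: [-180.0, -0.0, 157.9]
force: [-1.3, -0.3, 0.2]
opening: 0.002
```

Request:
{"fn": "move_arm", "kwargs": {"moves": [[0,0,-2,-3,-0.4,0,1],[0,0,-2,-3,-0.4,0,1]]}}

```text
t: 10.7
tcp_pos: [0.4633, -0.3155, 0.0627]
ee_rot: [-180.0, -0.0, 159.9]
force: [-2.1, 0.3, 0.2]
opening: 0.008
```

Request:
{"fn": "move_arm", "kwargs": {"moves": [[0,0,-2,-3,-0.4,0,1],[0,0,-2,-3,-0.4,0,1]]}}

```text
t: 10.9
tcp_pos: [0.466, -0.3167, 0.0625]
ee_rot: [-180.0, -0.0, 161.9]
force: [-1.9, -0.5, -0.1]
opening: 0.008
```

Request:
{"fn": "move_arm", "kwargs": {"moves": [[0,0,-2,-3,-0.4,0,1],[0,0,-2,-3,-0.4,0,1]]}}

```text
t: 11.1
tcp_pos: [0.4688, -0.3179, 0.0625]
ee_rot: [-180.0, -0.0, 163.9]
force: [-2.0, 0.5, -0.6]
opening: 0.006
```

```bash
python3 - <<'E'
from h import *
p,_=snapshot("side"); cv2.imwrite("pics/s_j.png",cv2.resize(p[150:250,190:310,::-1],None,fx=6,fy=6,interpolation=2))
E
```

```text
(no output)
```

View pics/s_j.png

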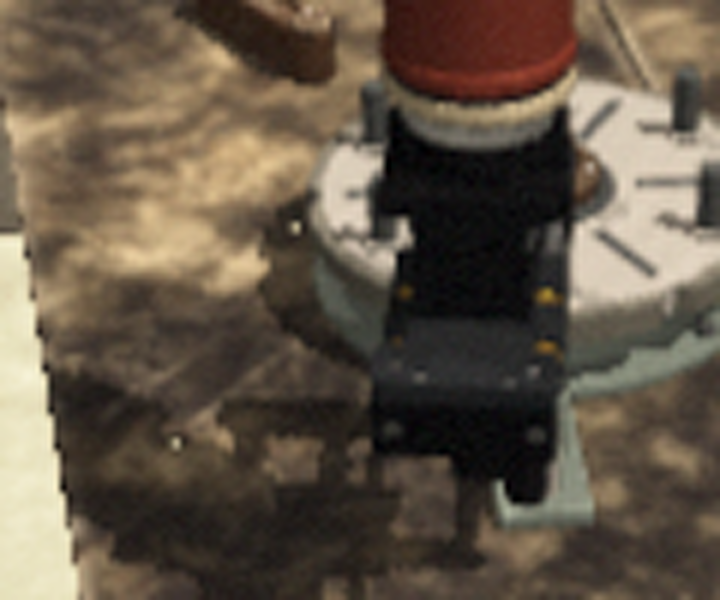

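Request:
{"fn": "move_arm", "kwargs": {"moves": [[0,0,-2,-3,-0.3,0,1],[0,0,-2,-3,-0.3,0,1]]}}

```text
t: 11.35
tcp_pos: [0.47, -0.3184, 0.0623]
ee_rot: [180.0, -0.2, 166.0]
force: [-8.9, 1.5, 3.7]
opening: 0.007
```

Request:
{"fn": "move_arm", "kwargs": {"moves": [[0,0,-1,-2,-0.2,0,1],[0,0,-1,-2,-0.2,0,1]]}}

```text
t: 11.55
tcp_pos: [0.4704, -0.3185, 0.062]
ee_rot: [179.9, -0.4, 167.0]
force: [-14.0, 3.6, 8.9]
opening: 0.003
```

Request:
{"fn": "move_arm", "kwargs": {"moves": [[0,0,-1,-2,-0.2,0,1],[0,0,-1,-2,-0.2,0,1]]}}

```text
t: 11.75
tcp_pos: [0.4706, -0.3187, 0.0619]
ee_rot: [179.9, -0.6, 168.0]
force: [-20.1, 4.7, 10.9]
opening: 0.005
```

Request:
{"fn": "move_arm", "kwargs": {"moves": [[0,0,0,5,0,0,1],[0,0,0,15,0,0,1],[0,0,0,30,0,0,1],[0,0,0,40,0,-20,1],[0,0,0,40,0,-60,1],[0,0,0,40,0,-100,1],[0,0,0,40,0,-140,1],[0,0,0,40,0,-150,1]]}}

```text
t: 12.55
tcp_pos: [0.4387, -0.314, 0.2187]
ee_rot: [-179.7, 0.5, 168.0]
force: [0.9, -0.4, 1.7]
opening: 0.009
```

Request:
{"fn": "move_arm", "kwargs": {"moves": [[0,0,0,30,-30,0,1],[0,0,0,60,-70,0,1],[0,0,0,60,-110,0,1],[0,0,0,60,-150,0,1],[0,0,0,60,-150,0,1]]}}

```text
t: 13.05
tcp_pos: [0.3449, -0.4502, 0.212]
ee_rot: [-179.9, 0.0, 167.8]
force: [-0.9, -0.1, 0.3]
opening: 0.005
```

```bash
python3 look.py k; python3 - <<'E'
from h import *
p,d=snapshot("top"); cv2.imwrite("pics/t_k.png",p[:,:,::-1])
W=cloud(calibration("top"),d)
m=(abs(W[...,2]-.085)<.004)&(abs(W[...,0]-.48)<.04)&(abs(W[...,1]+.31)<.04); print("grip",m.sum(),W[m].mean(0)); g=W[m].mean(0)[:2]-[.5116,-.2416]; print(np.rad2deg(np.arctan2(g[1],g[0]))%360,np.hypot(*g))
p,_=snapshot("side"); cv2.imwrite("pics/det_k.png",cv2.resize(p[165:210,290:350,::-1],None,fx=12,fy=12,interpolation=2))
E
```

```text
13.05 [ 0.3449 -0.4502  0.212 ] [-0.9 -0.1  0.3]
-180 5 -161.4
-160 12 -157.6
-120 5 -100.8
-100 9 -97.6
-60 1 -40.8
-40 12 -38.0
0 3 18.9
20 10 23.1
60 4 79.2
80 11 82.8
120 4 139.1
140 9 143.2
mean mod60 21.692251923806758 mag 0.9753270637716116
grip 34 [ 0.48769525 -0.322007    0.08505555]
253.44295298821223 0.0838851788075513
```

View pics/top_k.png

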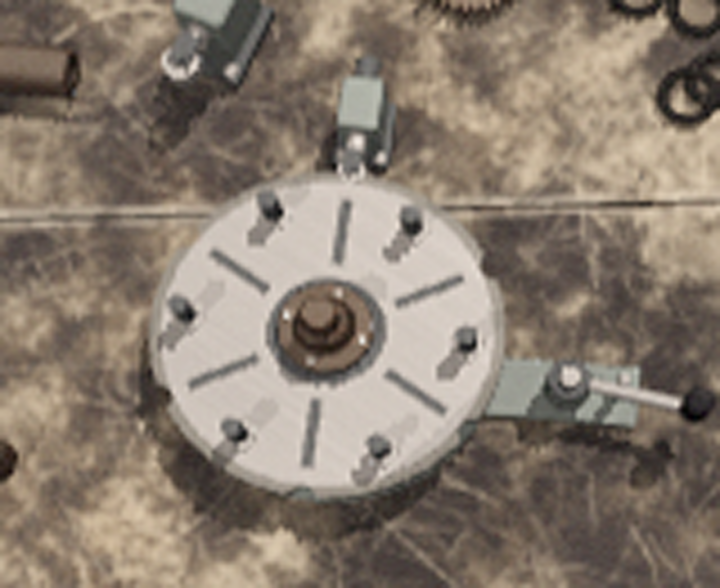

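View pics/t_k.png

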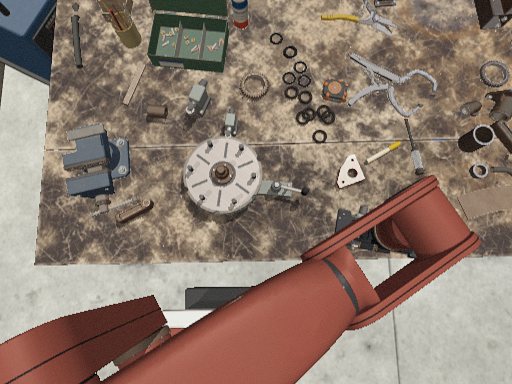

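View pics/side_k.png

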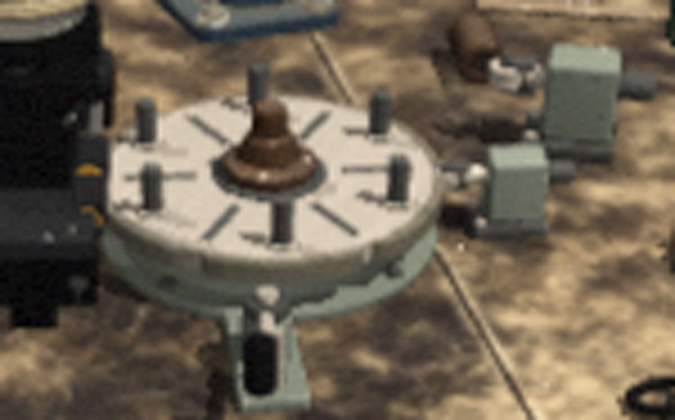

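```bash
python3 -c "
from bench import job; print(job.job_done())"
```

```text
the job is handed in; nothing more can be done
None
```

The turntable is seated in the next rim notch and the clamp lever is at its end stop. I handed the job in at about 13 s, with the arm clear of everything.

- **Turntable:** I pushed the front post counter-clockwise with closed fingers, using the smallest detent block, at top-image pixel (231,120), as the reference. The disc turned about 36° in all. It made its last 4° as the jump when the roller dropped in, and the force at the post fell to zero. After I let go it stayed put. A disc slot, in line with a notch, points at -8.3° and the roller at about -8.5°. I read the roller's seating from that line-up and the jump, not by measuring its travel.
- **Side force:** Just before the drop, a sideways force of about 8 N built up where the post's arc dragged on the fingers. I eased it off by following the arc.
- **Lever:** I pushed it about 67° (1.17 rad) round until it stalled, with the force rising from 2 N to about 20 N along the push (some 23 N in all). That fits the 1.2 rad stop, allowing for where it started. In the last pictures it lies at the stop pin and stayed there.
- **Bystanders:** In the last top view, the forged arm, bush and magnet square look unmoved by eye. No check failed.

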